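Push the vial carriers home in the reader and start it

ROBOT

A 7-joint arm with a two-finger parallel gripper is mounted at the origin on the work surface. World frame = base frame: x ahead of the robot, y to its left, z up, the work surface at z = 0. Lengths are in m, angles in rad, forces in N, time in s.
With the tool pointing down it reaches from about 0.4 to 0.85 m from the base axis. Payload 10.4 kg.
Tool frame: the origin (TCP) lies midway between the tips of the shut fingers; the grasp point (between the pads) lies 19 mm behind it (r.tcp_to_grasp is the z of the grasp point in the tool frame, in m); z points along the fingers, x is the direction in which the jaws open and shut, and the axes are right-handed (so a half turn about z gives the same grasp; the last joint's range is limited). The gripper opens to 87 mm and grips with 3 to 60 N. Pads are 19 mm wide; open, the fingers measure 117 mm over their backs; the gripper's body (75 mm by 190 mm) begins 51 mm behind the grasp point.
Start: joints at [1.146, 0.332, -0.065, 1.46, 0.022, 1.35, -0.088], TCP at [0.244, -0.575, 0.198] pointing down, gripper open.
Joint ranges: [-2.6, 2.6], [-0.5, 2.12], [-1.47, 1.34], [0.16, 2.42], [-1.27, 4.41], [0.06, 2.06], [-2.6, 2.6]. Speed limits (rad/s): [2.22, 2.22, 2.79, 2.79, 3.14, 3.14, 3.14].

INTERFACE

Orientations are given as a unit quaternion [x, y, z, w].
In Python, from bench import r, camera, close_job gives the robot as it stands. The module is installed in compiled form; this text tells all that it offers.
- The arm moves only by the shell command python3 -m crank 'ROWS' [FORCE]. ROWS is JSON, a list of rows, each an object of numbers: "x", "y", "z": the shift along the tool's x, y, z scaled (see below); "ax", "ay", "az": the turn, a rotation vector about the tool's x, y, z scaled (see below); "claw": the closure, from -1 (fully open) to 1 (shut), so that 0 is half open. A call has exactly 5 rows; each row is the pose to reach, as a shift and turn from the pose commanded when the call began, along the tool's axes at that moment; what a row does not reach only later rows make up. The controller multiplies each number of a shift by 1 m and each number of a turn by 2 rad. A row lasts 1/12 s, in which the tool goes at most 41.7 mm and 7.16 degrees, less where a joint would pass 70% of its speed; a pose out of reach is approached as far as the arm can. A call with a number of a shift or a turn outside -1 to 1 is refused whole. A call with a gripper value outside its range is refused whole. The fingers move at their own pace and stop on an object; FORCE is the grip in N (left out, the last holds). Time passes only in rows, so rows that repeat a pose let the fingers close, or fill a call up. It gives the time, the measured TCP pose, the force and the opening at its end, in the units of the state.
- r.read_state(): the state, without advancing time (a new reading comes with each control period).
- camera(name): name is "scene" or "top" or "wrist"; returns a dict with "color" (400x640x3 uint8, blue, green, red), "fx", "fy", "cx", "cy" (pixels), "eye" and "orientation" of the camera in the world. Camera axes: x right, y down, z forward; pixel columns grow to the right and rows downward; lengths in m; the calibration is good to about 2 mm. The wrist camera is an equidistant fisheye: a pixel r from the principal point sees the ray r / f radians off the axis. A picture is of the moment at which its call begins. There is no depth.
- close_job(): hands the job in, once; it reports no verdict.
The state is a dict: "time": time; "joint_positions": joint angles; "joint_vel": joint speeds; "joint_torque": joint torques, N m; "ee_pos": TCP position; "eef_rot": TCP orientation; "ft_force": force on the tool from outside, world axes, zero at the start; "torque": the same for the moment, N m; "width": finger opening in m.
Only numpy, scipy, OpenCV 4.12 (cv2) and the standard library are available. Lean on these libraries where they do the work, as an engineer would, in place of code of your own. Each camera call takes 0.05 s, during which the arm holds its last target. There are 200 camera calls.

TASK

Four vial carriers stand in a touching row in the reader's channel. Push the row along as one train, from behind and touching only the last carrier, until the first is fully home against the end stop and no gaps are left, then press the start button on the reader right down and let it come up again. Do not lift any carrier or let the row come apart, do not press the button before the row is home, and leave the spare carrier and everything else on the table where it is.

Things in the scene. Friction and masses are not known exactly. Their poses are not given: they have to be found in the camera images.
- reader: fixed vial reader. Axes: y along the channel towards the end stop, z up; origin on the table, mid-width of the channel. Base 75 mm wide, y = -155 to +145 mm; channel floor 10 mm above the table; side walls 43 mm apart inside, tops 20 mm above the table; open at y = -155 mm. White housing at the +y end: 130 mm in x, y = 145 to 245 mm, 85 mm high; end stop = its face at y = 145 mm
- stop (a point): centre of the end stop's face, 30 mm above the table, on the channel's centre line (y = 145 mm in the reader's axes). With the row home the carriers' centres are at y = 125, 85, 45 and 5 mm and the rear face of the last at y = -15 mm; the row starts 60 to 120 mm short of this
- carrier1: loose grey plastic vial carrier, block 40 x 40 x 38 mm with a capped glass vial 24 mm wide fixed upright in it, 64 mm high over all, about 90 g; origin: centre of its underside. First of the row, nearest the end stop; the four stand touching on the channel floor
- carrier2: loose grey plastic vial carrier, block 40 x 40 x 38 mm with a capped glass vial 24 mm wide fixed upright in it, 64 mm high over all, about 90 g; origin: centre of its underside. Second of the row
- carrier3: loose grey plastic vial carrier, block 40 x 40 x 38 mm with a capped glass vial 24 mm wide fixed upright in it, 64 mm high over all, about 90 g; origin: centre of its underside. Third of the row
- carrier4: loose grey plastic vial carrier, block 40 x 40 x 38 mm with a capped glass vial 24 mm wide fixed upright in it, 64 mm high over all, about 90 g; origin: centre of its underside. Last of the row, farthest from the end stop: the one to push, on its rear face (20 mm behind its centre), clear above the channel walls. The whole row slides at about 1 to 6 N
- start (a joint): travel of the start button, 0 = up, 0.006 m = fully down; a spring pushes it back up; about 5 N holds it fully down
- start_top (a point): centre of the top face of the start button, 26 mm wide, on top of the reader's white housing; it is pressed straight down
- spare: loose grey plastic vial carrier, block 40 x 40 x 38 mm with a capped glass vial 24 mm wide fixed upright in it, 64 mm high over all, about 90 g; origin: centre of its underside. A spare standing on the table beside the channel, not in the row; to be left alone
- wellplate: clear 12-well plate with a tape strip, 85 x 127 x 19 mm; origin: centre of its underside; bystander
- beaker: small clear beaker, 56 mm wide, 60 mm high; origin: centre of its underside; bystander
- penpot: white pot with pens, 90 mm wide, about 150 mm high with pens; origin: centre of its underside; bystander
- carton: white paper carton 60 x 95 x 55 mm; origin: centre of its underside; bystander
- pen: pen lying on the table, 142 mm long along its x, 10 mm thick; origin on its underside; bystander
- jug: large white plastic jug, 150 mm wide, 180 mm high; origin: centre of its underside; bystander

How it is judged:
On the way, in this order (a step that is already met when the one before it is completed fails the run):
1. the row of four is fully home against the end stop, without gaps (y of carrier1 in the frame of reader above 0.12 m and z of each of carrier1, carrier2, carrier3, carrier4 in the frame of reader below 0.014 m and x of carrier1 in the frame of reader between -0.006 and 0.006 m and angle between each of carrier1, carrier2, carrier3, carrier4's own z axis and vertical below 0.12 rad and y of carrier2 in the frame of reader above 0.08 m and x of carrier2 in the frame of reader between -0.006 and 0.006 m and y of carrier3 in the frame of reader above 0.04 m and x of carrier3 in the frame of reader between -0.006 and 0.006 m and y of carrier4 in the frame of reader above 0 m and x of carrier4 in the frame of reader between -0.006 and 0.006 m), for 0.2 s.
2. the start button is pressed down (more than 4 mm of its 6 mm) (value of joint start above 0.004 m), for 0.05 s.
At the end, for the whole second after the job is handed in: All four carriers stand upright on the channel floor, at rest, each within 5 mm of its home place along the channel (first against the end stop, the others touching behind it), and the start button is up again (all of step 1 and linear speed of each of carrier1, carrier2, carrier3, carrier4 below 0.01 m/s and value of joint start below 0.002 m).
It fails at once if a carrier is lifted more than 8 mm off the channel floor (z of any of carrier1, carrier2, carrier3, carrier4 in the frame of reader above 0.018 m).
It fails at once if a carrier other than the last is touched by the robot (over 1 N) (contact force between any of the fingers, the arm and carrier1 above 1 N or contact force between any of the fingers, the arm and carrier2 above 1 N or contact force between any of the fingers, the arm and carrier3 above 1 N).
It fails at once if the row comes apart: more than 12 mm between neighbours (distance between carrier1 and carrier2 above 0.052 m or distance between carrier2 and carrier3 above 0.052 m or distance between carrier3 and carrier4 above 0.052 m).
It fails at once if the start button is pressed before the row is home (value of joint start above 0.003 m and not (y of carrier1 in the frame of reader above 0.12 m and z of each of carrier1, carrier2, carrier3, carrier4 in the frame of reader below 0.014 m and x of carrier1 in the frame of reader between -0.006 and 0.006 m and angle between each of carrier1, carrier2, carrier3, carrier4's own z axis and vertical below 0.12 rad and y of carrier2 in the frame of reader above 0.08 m and x of carrier2 in the frame of reader between -0.006 and 0.006 m and y of carrier3 in the frame of reader above 0.04 m and x of carrier3 in the frame of reader between -0.006 and 0.006 m and y of carrier4 in the frame of reader above 0 m and x of carrier4 in the frame of reader between -0.006 and 0.006 m)).
It fails at once if the spare carrier or another bystander is moved more than 20 mm or tipped (distance of any of spare, wellplate, beaker, penpot, carton, pen, jug from where it was at the start of the episode above 0.02 m or angle between any of spare, wellplate, beaker, penpot, carton, pen, jug's own z axis and vertical above 0.3 rad).
It also fails if it takes over 45 s, if anything falls off the work surface, if the arm or the gripper's body presses on something with over 40 N, if the wrist force passes 120 N, or if a joint passes its speed limit or range.

## Working session

There is one attempt and no reset: what is moved stays moved. The work goes in short steps, Python scripts to look and compute and a shell command to move; the robot and the scene stay as the last step left them, time stands still between calls to the robot, and variables do not carry over. Pictures are saved under pics/ and viewed, about 8 in all and at most 12, crops included, and the job is handed in when it is done.

```bash
mkdir -p pics; python3 - <<'E'
from bench import r,camera
import cv2,numpy as np
for n in("scene","top"):
    c=camera(n); cv2.imwrite(f"pics/{n}0.png",c["color"]); print(n,[c[k] for k in("fx","fy","cx","cy","eye","orientation")])
s=r.read_state(); print(s["time"],s["ee_pos"],s["eef_rot"],s["ft_force"],s["width"],r.tcp_to_grasp)
E
```

```text
scene [516.8884885866978, 516.8884885866978, 317.59530486851446, 199.20546692436437, array([ 1.03312686, -0.91869317,  0.93433228]), array([ 0.87872128,  0.23694505, -0.11001802, -0.39950219])]
top [516.8468312274952, 516.8468312274952, 318.43581302510347, 198.38522098248686, array([ 0.38731293, -0.10152557,  1.28256863]), array([-0.70411754,  0.70825638, -0.02673441,  0.04332038])]
0.1 [ 0.24426358 -0.57487551  0.19684624] [ 8.33989156e-01 -5.51780470e-01 -5.42984843e-04 -3.24716283e-04] [-0.36458216  0.35247588  0.14863359] 0.08695283584538048 -0.0187
```

View pics/top0.png

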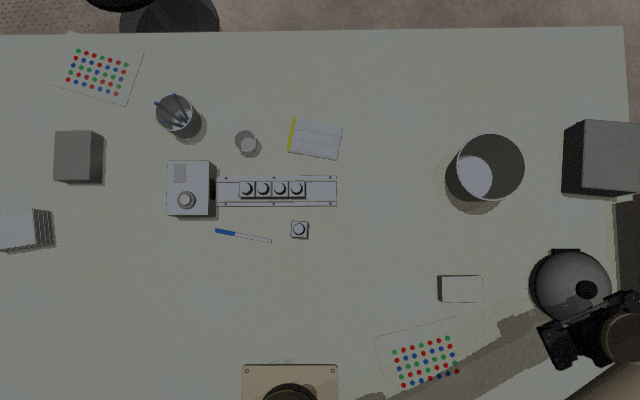

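View pics/scene0.png

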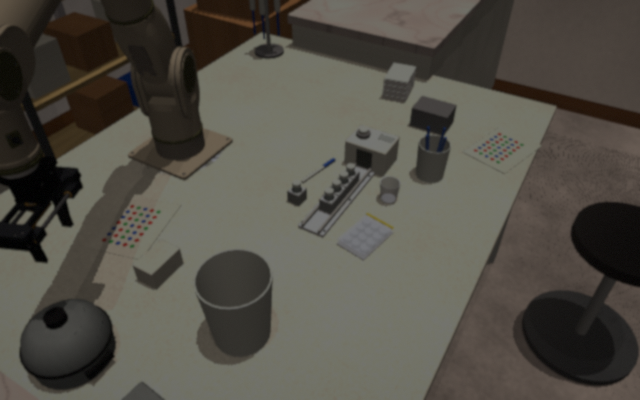

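The top view shows the housing at px (166–215, 160–217) with the button near (186,200). The channel opens at px x≈337, the four carriers are at x≈248–297, y≈188, and the spare is at (300,229). I'll enlarge that area and compute positions.

```bash
cat > h.py <<'E'
import numpy as np,cv2
from scipy.spatial.transform import Rotation as R
def ray(c,u,v,z):
    d=R.from_quat(c["orientation"]).apply([(u-c["cx"])/c["fx"],(v-c["cy"])/c["fy"],1]); e=np.array(c["eye"])
    return e+d*(z-e[2])/d[2]
def proj(c,p):
    q=R.from_quat(c["orientation"]).inv().apply(np.array(p)-c["eye"]); return np.array([c["cx"]+c["fx"]*q[0]/q[2],c["cy"]+c["fy"]*q[1]/q[2]])
E
python3 - <<'E'
from bench import camera
import cv2
c=camera("top"); im=c["color"][150:250,155:345]
im=cv2.resize(cv2.convertScaleAbs(im,alpha=1.6),None,fx=4.2,fy=4.2,interpolation=cv2.INTER_CUBIC); cv2.imwrite("pics/top1.png",im)
E
```

```text
(no output)
```

View pics/top1.png

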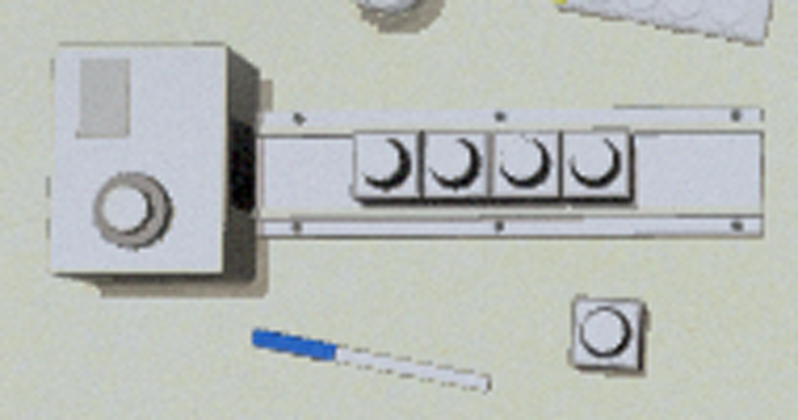

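```bash
python3 - <<'E'
from bench import camera
from h import *
c=camera("top"); np.set_printoptions(precision=4,suppress=True)
for n,x,y,z in [("endUp",763,108,.02),("endLo",763,237,.02),("inUp end",763,133,.02),("inLo end",763,214,.02),("inUp near",262,133,.02),("inLo near",262,214,.02),
 ("H bl",57,44,.085),("H br",225,44,.085),("H lr",224,272,.085),("H ll",53,272,.085),("btn .095",125,208,.095),("btn .105",125,208,.105),("collar",132,210,.087),
 ("c4 rear top up",630,131,.048),("c4 rear lo",631,199,.048),("c1 front up",355,131,.048),("c1 front lo",354,199,.048),("spare",606,332,.04)]:
    print(n,ray(c,155+(x+.5)/4.2-.5,150+(y+.5)/4.2-.5,z)[:2])
E
```

```text
endUp [ 0.5698 -0.1164]
endLo [ 0.4938 -0.1158]
inUp end [ 0.555  -0.1163]
inLo end [ 0.5073 -0.1159]
inUp near [0.5573 0.1788]
inLo near [0.5093 0.1781]
H bl [0.5999 0.281 ]
H br [0.5991 0.186 ]
H lr [0.4708 0.1844]
H ll [0.4714 0.2801]
btn .095 [0.5059 0.2377]
btn .105 [0.5049 0.2348]
collar [0.5056 0.236 ]
c4 rear top up [ 0.553  -0.0397]
c4 rear lo [ 0.5138 -0.0402]
c1 front up [0.5542 0.1188]
c1 front lo [0.5149 0.1189]
spare [ 0.4381 -0.0253]
```

Reader origin is about (0.533, 0.039), nearly aligned with world axes. End stop is at y≈0.184, the rear of the row at y≈-0.040 (65 mm short), and the button at (0.505, 0.236). I'll rise, shut the gripper and turn so that tool x points to world -y.

```bash
python3 -m crank '[{"x":-0.02,"y":-0.02,"z":-0.02,"az":0.05,"claw":1},{"x":-0.04,"y":-0.04,"z":-0.04,"az":0.1,"claw":1},{"x":-0.07,"y":-0.06,"z":-0.06,"az":0.15,"claw":1},{"x":-0.095,"y":-0.085,"z":-0.06,"az":0.204,"claw":1},{"x":-0.118,"y":-0.105,"z":-0.06,"az":0.204,"claw":1}]' 20
```

```text
schema error: expected keys x, y, z, ax, ay, az, claw
```

All keys are needed.

```bash
python3 -m crank '[{"x":-0.02,"y":-0.02,"z":-0.02,"ax":0,"ay":0,"az":0.05,"claw":1},{"x":-0.04,"y":-0.04,"z":-0.04,"ax":0,"ay":0,"az":0.1,"claw":1},{"x":-0.07,"y":-0.06,"z":-0.06,"ax":0,"ay":0,"az":0.15,"claw":1},{"x":-0.095,"y":-0.085,"z":-0.06,"ax":0,"ay":0,"az":0.204,"claw":1},{"x":-0.118,"y":-0.105,"z":-0.06,"ax":0,"ay":0,"az":0.204,"claw":1}]' 20
```

```text
time: 0.62
ee_pos: [0.2961, -0.4239, 0.2589]
eef_rot: [-0.703, 0.712, -0.001, -0.0]
ft_force: [0.7, 0.4, -0.4]
width: 0.0611
```

```bash
python3 -m crank '[{"x":-0.03,"y":-0.02,"z":0,"ax":0,"ay":0,"az":0,"claw":1},{"x":-0.06,"y":-0.04,"z":0,"ax":0,"ay":0,"az":0,"claw":1},{"x":-0.09,"y":-0.065,"z":0,"ax":0,"ay":0,"az":0,"claw":1},{"x":-0.12,"y":-0.09,"z":0,"ax":0,"ay":0,"az":0,"claw":1},{"x":-0.15,"y":-0.11,"z":0,"ax":0,"ay":0,"az":0,"claw":1}]'
python3 -m crank '[{"x":-0.03,"y":-0.02,"z":0,"ax":0,"ay":0,"az":0,"claw":1},{"x":-0.07,"y":-0.045,"z":0,"ax":0,"ay":0,"az":0,"claw":1},{"x":-0.1,"y":-0.07,"z":0,"ax":0,"ay":0,"az":0,"claw":1},{"x":-0.14,"y":-0.1,"z":0,"ax":0,"ay":0,"az":0,"claw":1},{"x":-0.177,"y":-0.122,"z":0,"ax":0,"ay":0,"az":0,"claw":1}]'
python3 -m crank '[{"x":0,"y":0,"z":0,"ax":0,"ay":0,"az":0,"claw":1},{"x":0,"y":0,"z":0.02,"ax":0,"ay":0,"az":0,"claw":1},{"x":0,"y":0,"z":0.05,"ax":0,"ay":0,"az":0,"claw":1},{"x":0,"y":0,"z":0.08,"ax":0,"ay":0,"az":0,"claw":1},{"x":0,"y":0,"z":0.1,"ax":0,"ay":0,"az":0,"claw":1}]'
python3 - <<'E'
from bench import r,camera
import cv2
s=r.read_state();print(s["ee_pos"],s["eef_rot"],s["ft_force"],s["width"])
c=camera("wrist"); cv2.imwrite("pics/w1.png",cv2.convertScaleAbs(c["color"],alpha=1.5))
E
```

```text
time: 1.03
ee_pos: [0.4071, -0.2743, 0.2576]
eef_rot: [-0.705, 0.709, -0.0, 0.0]
ft_force: [0.8, -0.7, 0.3]
width: 0.0285
time: 1.45
ee_pos: [0.5232, -0.1092, 0.2576]
eef_rot: [-0.705, 0.71, -0.0, 0.0]
ft_force: [-0.1, -0.6, -0.6]
width: 0.0017
time: 1.87
ee_pos: [0.5211, -0.1104, 0.1548]
eef_rot: [-0.705, 0.709, 0.001, -0.001]
ft_force: [0.4, -0.3, 0.1]
width: 0.0007
[ 0.52108638 -0.11043452  0.15483534] [-7.04980269e-01  7.09225954e-01  9.50242422e-04 -6.80878897e-04] [ 0.40338033 -0.34604338  0.1151611 ] 0.0006637758375511314
```

View pics/w1.png

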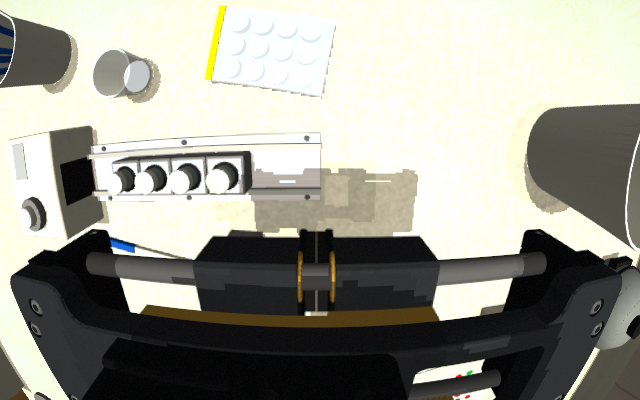

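The wrist view shows the shut fingers (px 318) level with the channel's open end (px 320) and the row's rear face at px≈250, which fits the estimate. I'll correct x by 12 mm and descend.

```bash
python3 -m crank '[{"x":0,"y":-0.006,"z":0.02,"ax":0,"ay":0,"az":0,"claw":1},{"x":0,"y":-0.012,"z":0.045,"ax":0,"ay":0,"az":0,"claw":1},{"x":0,"y":-0.012,"z":0.07,"ax":0,"ay":0,"az":0,"claw":1},{"x":0,"y":-0.012,"z":0.09,"ax":0,"ay":0,"az":0,"claw":1},{"x":0,"y":-0.012,"z":0.1,"ax":0,"ay":0,"az":0,"claw":1}]'
python3 -m crank '[{"x":0,"y":0,"z":0.005,"ax":0,"ay":0,"az":0,"claw":1},{"x":0,"y":0,"z":0.01,"ax":0,"ay":0,"az":0,"claw":1},{"x":0,"y":0,"z":0.015,"ax":0,"ay":0,"az":0,"claw":1},{"x":0,"y":0,"z":0.02,"ax":0,"ay":0,"az":0,"claw":1},{"x":0,"y":0,"z":0.023,"ax":0,"ay":0,"az":0,"claw":1}]'
```

```text
time: 2.33
ee_pos: [0.5332, -0.1106, 0.0557]
eef_rot: [-0.705, 0.709, 0.001, -0.001]
ft_force: [-0.7, -0.2, 0.2]
width: 0.0006
time: 2.75
ee_pos: [0.5346, -0.1108, 0.0347]
eef_rot: [-0.705, 0.709, -0.0, 0.0]
ft_force: [0.2, -0.4, 0.4]
width: 0.0004
```

```bash
python3 -m crank '[{"x":-0.01,"y":0,"z":0.001,"ax":0,"ay":0,"az":0,"claw":1},{"x":-0.02,"y":0.001,"z":0.002,"ax":0,"ay":0,"az":0,"claw":1},{"x":-0.03,"y":0.001,"z":0.003,"ax":0,"ay":0,"az":0,"claw":1},{"x":-0.037,"y":0.001,"z":0.003,"ax":0,"ay":0,"az":0,"claw":1},{"x":-0.042,"y":0.001,"z":0.003,"ax":0,"ay":0,"az":0,"claw":1}]'
python3 - <<'E'
from bench import camera
import cv2
a=camera("wrist")["color"][90:330,60:420]; b=camera("top")["color"][150:250,155:345]
cv2.imwrite("pics/w2.png",cv2.resize(cv2.convertScaleAbs(a,alpha=1.5),None,fx=2,fy=2))
E
```

```text
time: 3.17
ee_pos: [0.5337, -0.0667, 0.0318]
eef_rot: [-0.706, 0.709, -0.0, 0.0]
ft_force: [0.7, 0.9, -0.1]
width: 0.0007
```

View pics/w2.png

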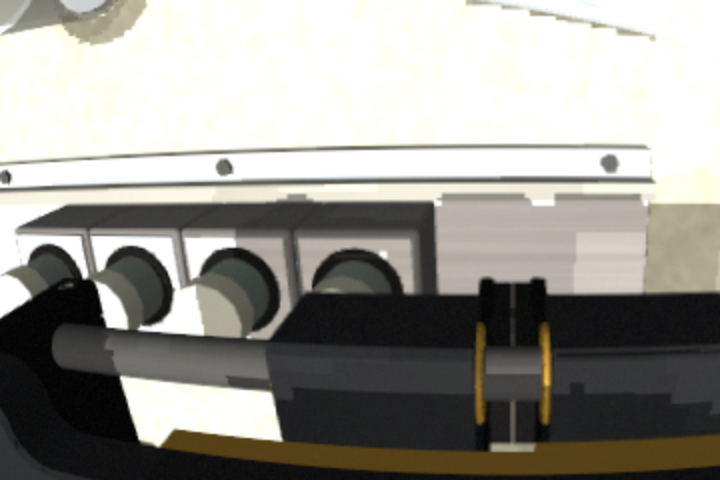

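The row is intact, with the finger backs about 15 mm behind carrier4 and centred. I'll push gently and watch the force.

```bash
python3 -m crank '[{"x":-0.004,"y":0,"z":0,"ax":0,"ay":0,"az":0,"claw":1},{"x":-0.008,"y":0,"z":0,"ax":0,"ay":0,"az":0,"claw":1},{"x":-0.012,"y":0,"z":0,"ax":0,"ay":0,"az":0,"claw":1},{"x":-0.016,"y":0,"z":0,"ax":0,"ay":0,"az":0,"claw":1},{"x":-0.02,"y":0,"z":0,"ax":0,"ay":0,"az":0,"claw":1}]'
python3 -m crank '[{"x":-0.004,"y":0,"z":0,"ax":0,"ay":0,"az":0,"claw":1},{"x":-0.008,"y":0,"z":0,"ax":0,"ay":0,"az":0,"claw":1},{"x":-0.012,"y":0,"z":0,"ax":0,"ay":0,"az":0,"claw":1},{"x":-0.016,"y":0,"z":0,"ax":0,"ay":0,"az":0,"claw":1},{"x":-0.02,"y":0,"z":0,"ax":0,"ay":0,"az":0,"claw":1}]'
python3 - <<'E'
from bench import camera
import cv2
a=camera("wrist")["color"][90:330,0:360]
cv2.imwrite("pics/w3.png",cv2.resize(cv2.convertScaleAbs(a,alpha=1.3),None,fx=2,fy=2))
E
```

```text
time: 3.68
ee_pos: [0.5337, -0.0483, 0.0316]
eef_rot: [-0.705, 0.709, -0.0, 0.0]
ft_force: [-0.2, 0.2, 0.1]
width: 0.0005
time: 4.1
ee_pos: [0.5341, -0.0291, 0.0319]
eef_rot: [-0.705, 0.71, -0.001, -0.0]
ft_force: [-0.4, -4.6, 5.1]
width: 0.0002
```

View pics/w3.png

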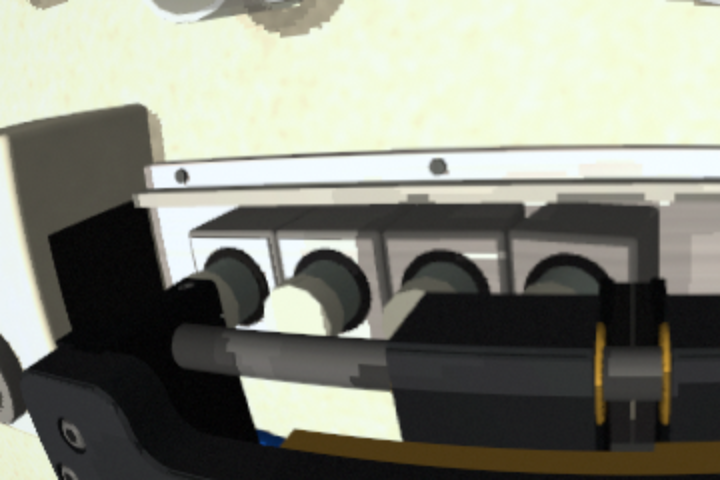

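The force (up 5 N, back 4.6 N) and the picture aren't what I expected: carrier4's rear edge is at px≈(320–328, 192–235), too far right. I'll check it with the wrist calibration before pushing on.

```bash
python3 - <<'E'
from bench import r,camera
from h import *
c=camera("wrist"); np.set_printoptions(precision=4,suppress=True)
s=r.read_state(); print(c["eye"],c["orientation"],R.from_quat(c["orientation"]).as_matrix()[:,2],s["ee_pos"],s["ft_force"])
def fray(u,v,z):
    a=np.array([(u-c["cx"])/c["fx"],(v-c["cy"])/c["fy"]]); t=np.hypot(*a); d=np.r_[np.sin(t)*a/t,np.cos(t)]
    d=R.from_quat(c["orientation"]).apply(d); e=np.array(c["eye"]); return e+d*(z-e[2])/d[2]
for n,x,y,z in [("c4 rear top+x",637,238,.048),("c4 rear bot+x",657,207,.010),("c4 front top+x",513,236,.048),("c3 rear top",500,236,.048),("c3 rear bot",523,206,.010),("c1 front top",190,236,.048),("c1 front bot",225,207,.010),("fing L tip",605,282,.032),("fing R tip",662,282,.032)]:
    print(n,fray(x/2,90+y/2,z))
cv2.imwrite("pics/t3.png",cv2.resize(cv2.convertScaleAbs(camera("top")["color"][160:225,200:345],alpha=1.8),None,fx=5,fy=5,interpolation=cv2.INTER_CUBIC))
E
```

```text
[ 0.6092 -0.0272  0.2185] [-0.698   0.7028  0.0975 -0.0968] [-0.2723  0.0019 -0.9622] [ 0.5341 -0.0282  0.0319] [ 0.132  -1.6595  1.2115]
c4 rear top+x [ 0.5546 -0.0283  0.048 ]
c4 rear bot+x [ 0.5537 -0.0356  0.01  ]
c4 front top+x [0.5553 0.0079 0.048 ]
c3 rear top [0.5553 0.0118 0.048 ]
c3 rear bot [0.5544 0.0115 0.01  ]
c1 front top [0.555  0.1282 0.048 ]
c1 front bot [0.5554 0.1394 0.01  ]
fing L tip [ 0.5345 -0.018   0.032 ]
fing R tip [ 0.5344 -0.0365  0.032 ]
```

View pics/t3.png

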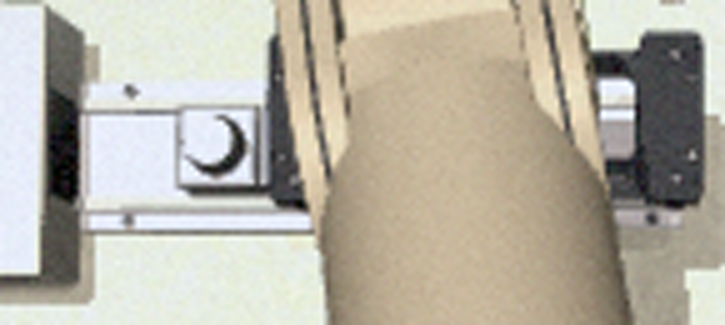

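```bash
python3 - <<'E'
from bench import r,camera
from h import *
a=camera("wrist")["color"][180:260,215:345]; c=camera("scene"); 
u,v=proj(c,[.55,-.02,.04]).astype(int); print(u,v)
b=c["color"][v-45:v+35,u-65:u+65]
f=lambda m,k:cv2.resize(cv2.convertScaleAbs(m,alpha=k),(780,300) if 0 else (780,480),interpolation=cv2.INTER_CUBIC)
im=np.vstack([f(a,1.6),f(b,2.6)]); cv2.imwrite("pics/w4.png",cv2.resize(im,(487,600)))
E
```

```text
332 201
```

View pics/w4.png

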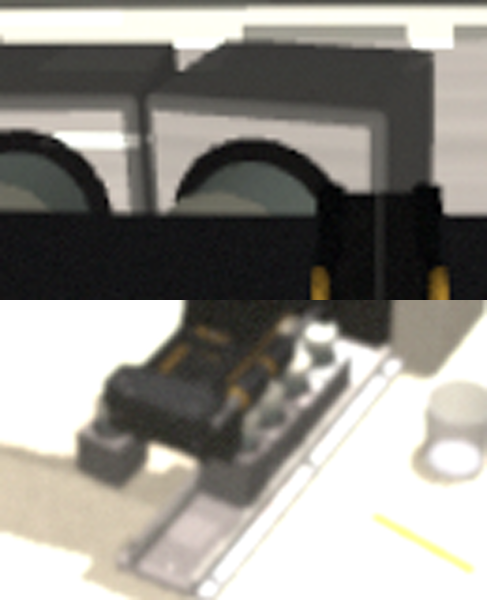

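```bash
cat >> h.py <<'E'
def fx(c,u,v,x):
    a=np.array([(u-c["cx"])/c["fx"],(v-c["cy"])/c["fy"]]); t=np.hypot(*a); d=np.r_[np.sin(t)*a/t,np.cos(t)]
    d=R.from_quat(c["orientation"]).apply(d); e=np.array(c["eye"]); return e+d*(x-e[0])/d[0]
E
python3 - <<'E'
from bench import r,camera
from h import *
c=camera("wrist"); np.set_printoptions(precision=4,suppress=True)
for n,X,Y in [("c4 rear top",385,115),("c4 rear bot",433,52),("c4 front top",150,95),("c4 front bot",215,42),("c3 rear top",133,97),("c3 rear bot",172,45)]:
    print(n,fx(c,215+X/487*130,180+Y*80/300,.554))
s=r.read_state(); print(s["ee_pos"],s["ft_force"],s["time"])
E
```

```text
c4 rear top [ 0.554  -0.0284  0.0499]
c4 rear bot [ 0.554  -0.0374  0.013 ]
c4 front top [0.554  0.01   0.0388]
c4 front bot [0.554  0.0039 0.0045]
c3 rear top [0.554  0.0126 0.0399]
c3 rear bot [0.554  0.0119 0.0065]
[ 0.5339 -0.0286  0.0316] [ 0.4642 -1.5735  1.7193] 4.4
```

The row and the calibration disagree with the fingers: carrier4 is pitched nose-down by about 0.25 rad. Its rear is about 7 mm up and its front foot about 8 mm behind carrier3. The fingers seem to be bearing high, on the vial and top, rather than on the rear face. I'll back off gently to let it settle, then look.

```bash
python3 -m crank '[{"x":0.004,"y":0,"z":-0.002,"ax":0,"ay":0,"az":0,"claw":1},{"x":0.009,"y":0,"z":-0.004,"ax":0,"ay":0,"az":0,"claw":1},{"x":0.015,"y":0,"z":-0.005,"ax":0,"ay":0,"az":0,"claw":1},{"x":0.025,"y":0,"z":-0.005,"ax":0,"ay":0,"az":0,"claw":1},{"x":0.04,"y":0,"z":-0.005,"ax":0,"ay":0,"az":0,"claw":1}]'
python3 -m crank '[{"x":0,"y":0,"z":0,"ax":0,"ay":0,"az":0,"claw":1},{"x":0,"y":0,"z":0,"ax":0,"ay":0,"az":0,"claw":1},{"x":0,"y":0,"z":0,"ax":0,"ay":0,"az":0,"claw":1},{"x":0,"y":0,"z":0,"ax":0,"ay":0,"az":0,"claw":1},{"x":0,"y":0,"z":0,"ax":0,"ay":0,"az":0,"claw":1}]'
python3 - <<'E'
from bench import r,camera
from h import *
c=camera("wrist"); print(r.read_state()["ee_pos"])
a=c["color"][160:260,130:350]; c=camera("scene"); u,v=proj(c,[.55,-.02,.04]).astype(int)
b=c["color"][v-45:v+45,u-99:u+99]
f=lambda m,k:cv2.resize(cv2.convertScaleAbs(m,alpha=k),(660,300),interpolation=cv2.INTER_CUBIC)
cv2.imwrite("pics/w5.png",np.vstack([f(a,1.6),f(b,2.4)]))
E
```

```text
time: 4.82
ee_pos: [0.5335, -0.0687, 0.0366]
eef_rot: [-0.705, 0.709, 0.0, 0.0]
ft_force: [0.6, 0.1, 0.2]
width: 0.0007
time: 5.23
ee_pos: [0.5335, -0.0679, 0.0366]
eef_rot: [-0.705, 0.709, 0.0, 0.0]
ft_force: [0.7, 0.7, 0.6]
width: 0.0006
[ 0.53353239 -0.06803737  0.03653534]
```

View pics/w5.png

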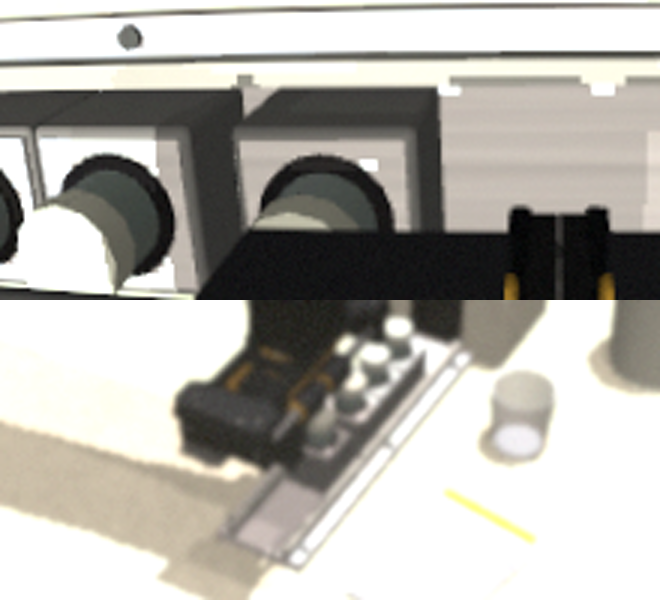

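Carrier4 has settled flat, about 8 mm behind carrier3 (crop x 243 vs 275), which is within the 12 mm limit. The finger tips (v≈229) fit a tip about 20 mm higher than the reported TCP. I'll retreat a little, tilt 12° so the tips lead and the body clears the vials, then lower in small steps watching the force.

```bash
python3 -m crank '[{"x":0.008,"y":0,"z":0,"ax":0,"ay":-0.03,"az":0,"claw":1},{"x":0.015,"y":0,"z":0,"ax":0,"ay":-0.06,"az":0,"claw":1},{"x":0.015,"y":0,"z":0,"ax":0,"ay":-0.09,"az":0,"claw":1},{"x":0.015,"y":0,"z":0,"ax":0,"ay":-0.105,"az":0,"claw":1},{"x":0.015,"y":0,"z":0,"ax":0,"ay":-0.105,"az":0,"claw":1}]'
python3 -m crank '[{"x":0.001,"y":0,"z":0.004,"ax":0,"ay":0,"az":0,"claw":1},{"x":0.002,"y":0,"z":0.008,"ax":0,"ay":0,"az":0,"claw":1},{"x":0.003,"y":0,"z":0.012,"ax":0,"ay":0,"az":0,"claw":1},{"x":0.003,"y":0,"z":0.015,"ax":0,"ay":0,"az":0,"claw":1},{"x":0.003,"y":0,"z":0.016,"ax":0,"ay":0,"az":0,"claw":1}]'
python3 -m crank '[{"x":0,"y":0,"z":0.001,"ax":0,"ay":0,"az":0,"claw":1},{"x":0,"y":0,"z":0.002,"ax":0,"ay":0,"az":0,"claw":1},{"x":0.001,"y":0,"z":0.004,"ax":0,"ay":0,"az":0,"claw":1},{"x":0.001,"y":0,"z":0.005,"ax":0,"ay":0,"az":0,"claw":1},{"x":0.001,"y":0,"z":0.006,"ax":0,"ay":0,"az":0,"claw":1}]'
```

```text
time: 5.75
ee_pos: [0.5331, -0.0858, 0.0361]
eef_rot: [-0.7, 0.707, 0.074, 0.075]
ft_force: [-0.4, -0.9, -0.4]
width: 0.0003
time: 6.17
ee_pos: [0.5331, -0.0823, 0.0196]
eef_rot: [-0.701, 0.705, 0.074, 0.074]
ft_force: [0.2, -0.6, -0.6]
width: 0.0005
time: 6.58
ee_pos: [0.5334, -0.0831, 0.0141]
eef_rot: [-0.701, 0.705, 0.074, 0.074]
ft_force: [0.5, 0.4, 1.1]
width: -0.0
```

```bash
python3 -m crank '[{"x":0,"y":0,"z":0.001,"ax":0,"ay":0,"az":0,"claw":1},{"x":0,"y":0,"z":0.002,"ax":0,"ay":0,"az":0,"claw":1},{"x":0.0,"y":0,"z":0.003,"ax":0,"ay":0,"az":0,"claw":1},{"x":0.001,"y":0,"z":0.004,"ax":0,"ay":0,"az":0,"claw":1},{"x":0.001,"y":0,"z":0.005,"ax":0,"ay":0,"az":0,"claw":1}]'
python3 - <<'E'
from bench import r,camera
from h import *
c=camera("wrist"); s=r.read_state(); print(s["ee_pos"],s["ft_force"])
a=c["color"][160:260,160:370]; cv2.imwrite("pics/w6.png",cv2.resize(cv2.convertScaleAbs(a,alpha=2.2),(798,380),interpolation=cv2.INTER_CUBIC))
E
```

```text
time: 7.0
ee_pos: [0.5334, -0.0831, 0.009]
eef_rot: [-0.701, 0.705, 0.074, 0.074]
ft_force: [0.0, -0.2, -0.2]
width: 0.0003
[ 0.53331837 -0.08300868  0.00882488] [-0.40206157  0.78330872 -0.30905051]
```

View pics/w6.png

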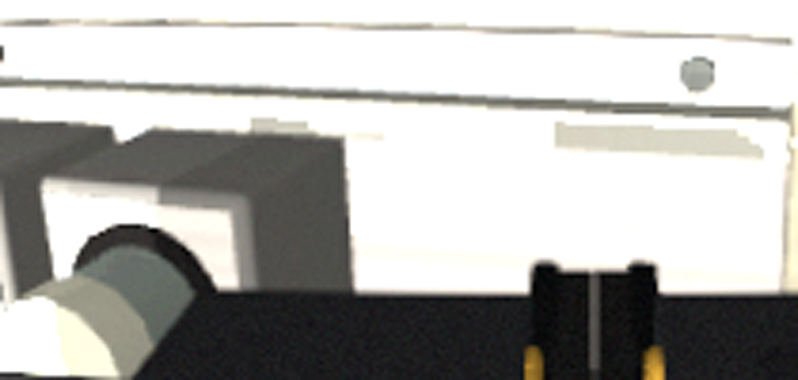

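No contact at a reported z of 9 mm, below the channel floor, so the real tips do sit roughly 20 mm above the reported TCP, now at about z=0.03. The picture shows the tips at (595,265) behind carrier4's upright rear face (245–350). I'll push slowly.

```bash
python3 -m crank '[{"x":-0.008,"y":0,"z":0.0016,"ax":0,"ay":0,"az":0,"claw":1},{"x":-0.016,"y":0,"z":0.0033,"ax":0,"ay":0,"az":0,"claw":1},{"x":-0.022,"y":0,"z":0.0046,"ax":0,"ay":0,"az":0,"claw":1},{"x":-0.027,"y":0,"z":0.0057,"ax":0,"ay":0,"az":0,"claw":1},{"x":-0.031,"y":0,"z":0.0066,"ax":0,"ay":0,"az":0,"claw":1}]'
python3 -m crank '[{"x":-0.004,"y":0,"z":0.0008,"ax":0,"ay":0,"az":0,"claw":1},{"x":-0.008,"y":0,"z":0.0016,"ax":0,"ay":0,"az":0,"claw":1},{"x":-0.011,"y":0,"z":0.0023,"ax":0,"ay":0,"az":0,"claw":1},{"x":-0.014,"y":0,"z":0.003,"ax":0,"ay":0,"az":0,"claw":1},{"x":-0.017,"y":0,"z":0.0036,"ax":0,"ay":0,"az":0,"claw":1}]'
python3 - <<'E'
from bench import r,camera
from h import *
c=camera("wrist"); s=r.read_state(); print(s["ee_pos"],s["ft_force"])
a=c["color"][160:260,110:350]; cv2.imwrite("pics/w7.png",cv2.resize(cv2.convertScaleAbs(a,alpha=1.5),(792,330),interpolation=cv2.INTER_CUBIC))
E
```

```text
time: 7.47
ee_pos: [0.5337, -0.05, 0.0092]
eef_rot: [-0.701, 0.705, 0.074, 0.074]
ft_force: [0.1, -0.1, -0.6]
width: 0.0004
time: 7.88
ee_pos: [0.5338, -0.0339, 0.0092]
eef_rot: [-0.701, 0.706, 0.074, 0.074]
ft_force: [0.6, -1.6, 0.0]
width: 0.0005
[ 0.53377532 -0.03322716  0.00916131] [ 0.6540694  -0.86834613 -0.63520583]
```

View pics/w7.png

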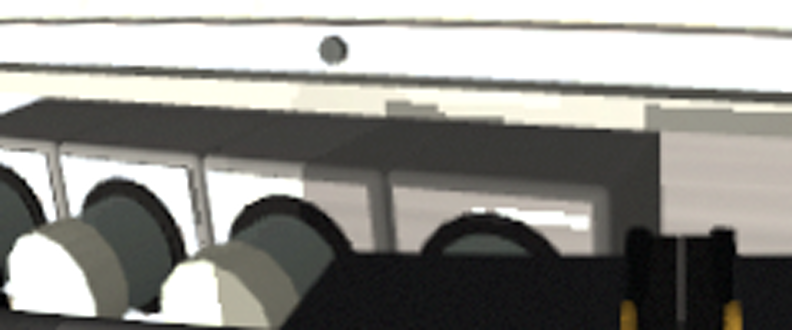

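The gap is closed, the row is level, and the tips now bear on the rear face (627 vs 605–660). One viewing is left. I'll continue in slow steps until the force rises at the stop.

```bash
python3 -m crank '[{"x":-0.004,"y":0,"z":0.0008,"ax":0,"ay":0,"az":0,"claw":1},{"x":-0.008,"y":0,"z":0.0016,"ax":0,"ay":0,"az":0,"claw":1},{"x":-0.012,"y":0,"z":0.0025,"ax":0,"ay":0,"az":0,"claw":1},{"x":-0.016,"y":0,"z":0.0034,"ax":0,"ay":0,"az":0,"claw":1},{"x":-0.02,"y":0,"z":0.0042,"ax":0,"ay":0,"az":0,"claw":1}]'
python3 -m crank '[{"x":-0.004,"y":0,"z":0.0008,"ax":0,"ay":0,"az":0,"claw":1},{"x":-0.008,"y":0,"z":0.0016,"ax":0,"ay":0,"az":0,"claw":1},{"x":-0.012,"y":0,"z":0.0025,"ax":0,"ay":0,"az":0,"claw":1},{"x":-0.016,"y":0,"z":0.0034,"ax":0,"ay":0,"az":0,"claw":1},{"x":-0.02,"y":0,"z":0.0042,"ax":0,"ay":0,"az":0,"claw":1}]'
python3 - <<'E'
from bench import r,camera
from h import *
np.set_printoptions(precision=4,suppress=True)
s=r.read_state(); print(s["ee_pos"],s["ft_force"])
c=camera("top"); g=cv2.cvtColor(c["color"],cv2.COLOR_BGR2GRAY)
for v in(184,190,194): print(v,g[v,205:250].tolist())
E
```

```text
time: 8.35
ee_pos: [0.5338, -0.013, 0.0092]
eef_rot: [-0.701, 0.705, 0.074, 0.074]
ft_force: [0.1, -2.5, -0.3]
width: 0.0003
time: 8.77
ee_pos: [0.534, 0.0075, 0.0092]
eef_rot: [-0.701, 0.705, 0.074, 0.074]
ft_force: [0.5, -1.6, -0.7]
width: 0.0004
[0.534  0.0075 0.0092] [ 0.5188 -1.6421 -0.6852]
184 [134, 131, 131, 114, 45, 23, 19, 12, 17, 15, 35, 113, 104, 103, 114, 130, 131, 133, 130, 135, 133, 131, 114, 44, 32, 82, 130, 133, 112, 71, 101, 132, 133, 133, 130, 131, 131, 134, 131, 93, 40, 55, 130, 130, 133]
190 [132, 133, 134, 102, 39, 21, 3, 6, 1, 1, 31, 109, 103, 98, 133, 128, 134, 133, 132, 133, 130, 133, 123, 61, 31, 22, 41, 129, 93, 50, 111, 111, 130, 132, 136, 134, 134, 133, 131, 125, 61, 31, 19, 62, 130]
194 [134, 133, 131, 99, 41, 4, 14, 1, 9, 11, 24, 110, 102, 101, 133, 133, 135, 130, 111, 56, 56, 55, 60, 78, 133, 133, 131, 132, 92, 54, 116, 132, 135, 133, 130, 62, 59, 48, 58, 69, 83, 133, 133, 134, 130]
```

```bash
python3 -m crank '[{"x":-0.002,"y":0,"z":0.0004,"ax":0,"ay":0,"az":0,"claw":1},{"x":-0.004,"y":0,"z":0.0008,"ax":0,"ay":0,"az":0,"claw":1},{"x":-0.006,"y":0,"z":0.0012,"ax":0,"ay":0,"az":0,"claw":1},{"x":-0.008,"y":0,"z":0.0017,"ax":0,"ay":0,"az":0,"claw":1},{"x":-0.01,"y":0,"z":0.0021,"ax":0,"ay":0,"az":0,"claw":1}]'
python3 -m crank '[{"x":-0.001,"y":0,"z":0.0002,"ax":0,"ay":0,"az":0,"claw":1},{"x":-0.002,"y":0,"z":0.0004,"ax":0,"ay":0,"az":0,"claw":1},{"x":-0.003,"y":0,"z":0.0006,"ax":0,"ay":0,"az":0,"claw":1},{"x":-0.004,"y":0,"z":0.0008,"ax":0,"ay":0,"az":0,"claw":1},{"x":-0.004,"y":0,"z":0.0008,"ax":0,"ay":0,"az":0,"claw":1}]'
```

```text
time: 9.23
ee_pos: [0.5341, 0.0173, 0.0093]
eef_rot: [-0.701, 0.705, 0.074, 0.074]
ft_force: [-0.5, -1.8, -0.6]
width: 0.0007
time: 9.65
ee_pos: [0.5341, 0.0213, 0.0093]
eef_rot: [-0.701, 0.705, 0.074, 0.074]
ft_force: [-0.0, -1.1, -0.4]
width: 0.0006
```

```bash
python3 -m crank '[{"x":-0.001,"y":0,"z":0.0002,"ax":0,"ay":0,"az":0,"claw":1},{"x":-0.002,"y":0,"z":0.0004,"ax":0,"ay":0,"az":0,"claw":1},{"x":-0.003,"y":0,"z":0.0006,"ax":0,"ay":0,"az":0,"claw":1},{"x":-0.003,"y":0,"z":0.0006,"ax":0,"ay":0,"az":0,"claw":1},{"x":-0.003,"y":0,"z":0.0006,"ax":0,"ay":0,"az":0,"claw":1}]'
python3 - <<'E'
from bench import r,camera
c=camera("top"); import cv2
g=cv2.cvtColor(c["color"],cv2.COLOR_BGR2GRAY)
for v in(184,190): print(v,g[v,205:240].tolist())
E
```

```text
time: 10.07
ee_pos: [0.5346, 0.0215, 0.0093]
eef_rot: [-0.7, 0.706, 0.072, 0.074]
ft_force: [0.3, -10.7, -0.4]
width: 0.0005
184 [132, 132, 131, 110, 46, 25, 17, 34, 100, 135, 133, 132, 131, 133, 132, 133, 128, 51, 28, 69, 128, 134, 131, 90, 74, 132, 130, 131, 132, 132, 132, 131, 130, 113, 39]
190 [133, 132, 130, 105, 37, 10, 10, 35, 116, 129, 130, 131, 133, 134, 131, 134, 122, 69, 36, 21, 40, 110, 113, 79, 111, 131, 107, 130, 133, 132, 135, 134, 131, 125, 63]
```

The row is home: the arm stalled at y=0.0215 with 10.7 N, and the carrier1/2 joint moved to the matching pixel (u≈228). I'll back off, rise and straighten the tool.

```bash
python3 -m crank '[{"x":0.006,"y":0,"z":-0.001,"ax":0,"ay":0,"az":0,"claw":1},{"x":0.015,"y":0,"z":-0.003,"ax":0,"ay":0,"az":0,"claw":1},{"x":0.03,"y":0,"z":-0.006,"ax":0,"ay":0,"az":0,"claw":1},{"x":0.05,"y":0,"z":-0.01,"ax":0,"ay":0,"az":0,"claw":1},{"x":0.06,"y":0,"z":-0.012,"ax":0,"ay":0,"az":0,"claw":1}]'
python3 -m crank '[{"x":0,"y":0,"z":-0.03,"ax":0,"ay":0,"az":0,"claw":1},{"x":0,"y":0,"z":-0.07,"ax":0,"ay":0.03,"az":0,"claw":1},{"x":0,"y":0,"z":-0.11,"ax":0,"ay":0.06,"az":0,"claw":1},{"x":0,"y":0,"z":-0.15,"ax":0,"ay":0.09,"az":0,"claw":1},{"x":0,"y":0,"z":-0.18,"ax":0,"ay":0.105,"az":0,"claw":1}]'
```

```text
time: 10.53
ee_pos: [0.5337, -0.0392, 0.0085]
eef_rot: [-0.701, 0.706, 0.074, 0.074]
ft_force: [-0.9, -0.8, -0.2]
width: 0.0007
time: 10.95
ee_pos: [0.5343, -0.0733, 0.1886]
eef_rot: [-0.705, 0.709, -0.002, 0.0]
ft_force: [1.2, 1.0, -0.6]
width: 0.0006
```

```bash
python3 -m crank '[{"x":-0.02,"y":0,"z":0,"ax":0,"ay":0,"az":0,"claw":1},{"x":-0.055,"y":0.005,"z":0,"ax":0,"ay":0,"az":0,"claw":1},{"x":-0.09,"y":0.01,"z":0,"ax":0,"ay":0,"az":0,"claw":1},{"x":-0.125,"y":0.015,"z":0,"ax":0,"ay":0,"az":0,"claw":1},{"x":-0.16,"y":0.02,"z":0,"ax":0,"ay":0,"az":0,"claw":1}]'
python3 -m crank '[{"x":-0.035,"y":0.005,"z":0,"ax":0,"ay":0,"az":0,"claw":1},{"x":-0.07,"y":0.011,"z":0,"ax":0,"ay":0,"az":0,"claw":1},{"x":-0.11,"y":0.011,"z":0,"ax":0,"ay":0,"az":0,"claw":1},{"x":-0.14,"y":0.011,"z":0,"ax":0,"ay":0,"az":0,"claw":1},{"x":-0.149,"y":0.011,"z":0,"ax":0,"ay":0,"az":0,"claw":1}]'
python3 - <<'E'
from bench import r,camera
from h import *
np.set_printoptions(precision=4,suppress=True)
s=r.read_state(); print(s["ee_pos"],s["ft_force"])
c=camera("wrist"); cv2.imwrite("pics/w8.png",cv2.convertScaleAbs(c["color"],alpha=1.2))
E
```

```text
time: 11.37
ee_pos: [0.5138, 0.0876, 0.1848]
eef_rot: [-0.705, 0.709, 0.0, 0.0]
ft_force: [0.4, -0.8, 0.3]
width: 0.0001
time: 11.78
ee_pos: [0.5026, 0.2408, 0.1849]
eef_rot: [0.707, -0.707, -0.001, -0.001]
ft_force: [-0.2, 0.1, 0.4]
width: 0.0004
[0.5026 0.2408 0.1849] [-0.1514  0.0998  0.3589]
```

View pics/w8.png

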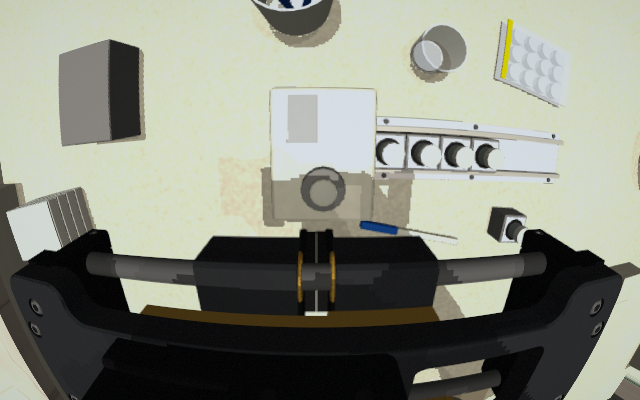

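The row is against the housing with no visible gaps, and the button is at px (322,187). I'll compute its position.

```bash
python3 - <<'E'
from bench import r,camera
from h import *
np.set_printoptions(precision=4,suppress=True)
c=camera("wrist")
def fz(u,v,z):
    a=np.array([(u-c["cx"])/c["fx"],(v-c["cy"])/c["fy"]]); t=np.hypot(*a); d=np.r_[np.sin(t)*a/t,np.cos(t)]
    d=R.from_quat(c["orientation"]).apply(d); e=np.array(c["eye"]); return e+d*(z-e[2])/d[2]
for n,u,v,z in [("btn",322,188,.095),("btn",322,188,.1),("Hcorner",271,88,.085),("Hcorner",376,88,.085),("Hc",376,219,.085),("Hc",271,219,.085),("c1 rear top+x",408,140,.048),("c4 rear",498,147,.048)]: print(n,fz(u,v,z))
s=r.read_state(); print(s["ee_pos"])
E
```

```text
btn [0.5094 0.2361 0.095 ]
btn [0.5106 0.2362 0.1   ]
Hcorner [0.6014 0.2827 0.085 ]
Hcorner [0.6019 0.1865 0.085 ]
Hc [0.4753 0.1821 0.085 ]
Hc [0.4754 0.2861 0.085 ]
c1 rear top+x [0.5511 0.1432 0.048 ]
c4 rear [0.549  0.0274 0.048 ]
[0.5034 0.2373 0.1845]
```

```bash
python3 -m crank '[{"x":0,"y":-0.003,"z":0.02,"ax":0,"ay":0,"az":0,"claw":1},{"x":0.001,"y":-0.003,"z":0.04,"ax":0,"ay":0,"az":0,"claw":1},{"x":0.001,"y":-0.003,"z":0.055,"ax":0,"ay":0,"az":0,"claw":1},{"x":0.001,"y":-0.003,"z":0.068,"ax":0,"ay":0,"az":0,"claw":1},{"x":0.001,"y":-0.003,"z":0.075,"ax":0,"ay":0,"az":0,"claw":1}]'
python3 -m crank '[{"x":0,"y":0,"z":0.003,"ax":0,"ay":0,"az":0,"claw":1},{"x":0,"y":0,"z":0.006,"ax":0,"ay":0,"az":0,"claw":1},{"x":0,"y":0,"z":0.009,"ax":0,"ay":0,"az":0,"claw":1},{"x":0,"y":0,"z":0.011,"ax":0,"ay":0,"az":0,"claw":1},{"x":0,"y":0,"z":0.013,"ax":0,"ay":0,"az":0,"claw":1}]'
```

```text
time: 12.3
ee_pos: [0.5072, 0.2319, 0.108]
eef_rot: [-0.704, 0.71, 0.0, -0.001]
ft_force: [0.9, 0.6, -0.6]
width: 0.0008
time: 12.72
ee_pos: [0.5077, 0.234, 0.097]
eef_rot: [-0.705, 0.709, -0.0, 0.0]
ft_force: [-0.8, 1.1, 0.3]
width: 0.0008
```

```bash
for i in 1; do :; done; python3 -m crank '[{"x":-0.001,"y":0,"z":0.002,"ax":0,"ay":0,"az":0,"claw":1},{"x":-0.002,"y":0,"z":0.004,"ax":0,"ay":0,"az":0,"claw":1},{"x":-0.002,"y":0,"z":0.006,"ax":0,"ay":0,"az":0,"claw":1},{"x":-0.002,"y":0,"z":0.008,"ax":0,"ay":0,"az":0,"claw":1},{"x":-0.002,"y":0,"z":0.01,"ax":0,"ay":0,"az":0,"claw":1}]'
python3 -m crank '[{"x":0,"y":0,"z":0.001,"ax":0,"ay":0,"az":0,"claw":1},{"x":0,"y":0,"z":0.002,"ax":0,"ay":0,"az":0,"claw":1},{"x":0,"y":0,"z":0.003,"ax":0,"ay":0,"az":0,"claw":1},{"x":0,"y":0,"z":0.004,"ax":0,"ay":0,"az":0,"claw":1},{"x":0,"y":0,"z":0.005,"ax":0,"ay":0,"az":0,"claw":1}]'
```

```text
time: 13.13
ee_pos: [0.5074, 0.2359, 0.0864]
eef_rot: [-0.705, 0.709, -0.0, -0.0]
ft_force: [-0.5, -0.8, -0.3]
width: 0.0009
time: 13.55
ee_pos: [0.5075, 0.2359, 0.0817]
eef_rot: [-0.705, 0.709, -0.0, 0.0]
ft_force: [-0.2, -0.7, 0.7]
width: 0.0004
```

```bash
python3 -m crank '[{"x":0,"y":0,"z":0.001,"ax":0,"ay":0,"az":0,"claw":1},{"x":0,"y":0,"z":0.002,"ax":0,"ay":0,"az":0,"claw":1},{"x":0,"y":0,"z":0.003,"ax":0,"ay":0,"az":0,"claw":1},{"x":0,"y":0,"z":0.004,"ax":0,"ay":0,"az":0,"claw":1},{"x":0,"y":0,"z":0.005,"ax":0,"ay":0,"az":0,"claw":1}]'
python3 -m crank '[{"x":0,"y":0,"z":0.001,"ax":0,"ay":0,"az":0,"claw":1},{"x":0,"y":0,"z":0.002,"ax":0,"ay":0,"az":0,"claw":1},{"x":0,"y":0,"z":0.003,"ax":0,"ay":0,"az":0,"claw":1},{"x":0,"y":0,"z":0.003,"ax":0,"ay":0,"az":0,"claw":1},{"x":0,"y":0,"z":0.003,"ax":0,"ay":0,"az":0,"claw":1}]'
```

```text
time: 13.97
ee_pos: [0.5075, 0.2359, 0.0768]
eef_rot: [-0.705, 0.709, -0.0, 0.0]
ft_force: [-2.3, -0.6, 4.8]
width: 0.0008
time: 14.38
ee_pos: [0.5077, 0.2359, 0.076]
eef_rot: [-0.705, 0.709, -0.001, 0.0]
ft_force: [-10.7, -6.8, 28.9]
width: 0.0006
```

Bottomed out: 4.8 N near the spring's end, then stiff at 29 N, with about 6 mm of travel since first contact at z≈0.082. I'll release in small steps to check the spring travel.

```bash
python3 -m crank '[{"x":0,"y":0,"z":-0.001,"ax":0,"ay":0,"az":0,"claw":1},{"x":0,"y":0,"z":-0.002,"ax":0,"ay":0,"az":0,"claw":1},{"x":0,"y":0,"z":-0.003,"ax":0,"ay":0,"az":0,"claw":1},{"x":0,"y":0,"z":-0.003,"ax":0,"ay":0,"az":0,"claw":1},{"x":0,"y":0,"z":-0.003,"ax":0,"ay":0,"az":0,"claw":1}]'
python3 -m crank '[{"x":0,"y":0,"z":-0.001,"ax":0,"ay":0,"az":0,"claw":1},{"x":0,"y":0,"z":-0.002,"ax":0,"ay":0,"az":0,"claw":1},{"x":0,"y":0,"z":-0.002,"ax":0,"ay":0,"az":0,"claw":1},{"x":0,"y":0,"z":-0.002,"ax":0,"ay":0,"az":0,"claw":1},{"x":0,"y":0,"z":-0.002,"ax":0,"ay":0,"az":0,"claw":1}]'
python3 -m crank '[{"x":0,"y":0,"z":-0.001,"ax":0,"ay":0,"az":0,"claw":1},{"x":0,"y":0,"z":-0.002,"ax":0,"ay":0,"az":0,"claw":1},{"x":0,"y":0,"z":-0.002,"ax":0,"ay":0,"az":0,"claw":1},{"x":0,"y":0,"z":-0.002,"ax":0,"ay":0,"az":0,"claw":1},{"x":0,"y":0,"z":-0.002,"ax":0,"ay":0,"az":0,"claw":1}]'
```

```text
time: 14.8
ee_pos: [0.5075, 0.2359, 0.0767]
eef_rot: [-0.705, 0.709, -0.0, 0.0]
ft_force: [-2.0, -0.9, 4.1]
width: 0.0004
time: 15.22
ee_pos: [0.5075, 0.2359, 0.0786]
eef_rot: [-0.705, 0.709, -0.0, 0.0]
ft_force: [0.6, 0.3, 4.3]
width: 0.0001
time: 15.63
ee_pos: [0.5074, 0.2359, 0.0806]
eef_rot: [-0.705, 0.709, -0.0, 0.0]
ft_force: [0.6, -0.9, 2.9]
width: 0.0001
```

The release follows the spring (4.1, 4.3, then 2.9 N over 4 mm), so the button itself was pressed through its travel. I'll rise clear and check.

```bash
python3 -m crank '[{"x":0,"y":0,"z":-0.01,"ax":0,"ay":0,"az":0,"claw":1},{"x":0,"y":0,"z":-0.03,"ax":0,"ay":0,"az":0,"claw":1},{"x":0,"y":0,"z":-0.06,"ax":0,"ay":0,"az":0,"claw":1},{"x":0,"y":0,"z":-0.085,"ax":0,"ay":0,"az":0,"claw":1},{"x":0,"y":0,"z":-0.104,"ax":0,"ay":0,"az":0,"claw":1}]'
python3 -m crank '[{"x":0,"y":0,"z":0,"ax":0,"ay":0,"az":0,"claw":1},{"x":0,"y":0,"z":0,"ax":0,"ay":0,"az":0,"claw":1},{"x":0,"y":0,"z":0,"ax":0,"ay":0,"az":0,"claw":1},{"x":0,"y":0,"z":0,"ax":0,"ay":0,"az":0,"claw":1},{"x":0,"y":0,"z":0,"ax":0,"ay":0,"az":0,"claw":1}]'
python3 - <<'E'
from bench import r,camera
from h import *
c=camera("wrist")["color"]; o=cv2.imread("pics/w8.png"); n=cv2.convertScaleAbs(c,alpha=1.2)
cv2.imwrite("pics/w9.png",n)
A=cv2.cvtColor(o,6)[120:215,255:570].astype(np.float32); B=cv2.cvtColor(n,6)[120:215,255:570].astype(np.float32)
print("housing+row shift",cv2.phaseCorrelate(A,B,cv2.createHanningWindow(A.shape[::-1],cv2.CV_32F)))
sub=lambda M,a,b,c_,d:M[a-120:b-120,c_-255:d-255]
for nm,w in {"row":(130,175,378,500),"button":(162,210,298,346),"channel end":(120,190,505,569)}.items():
    a,b=sub(A,*w),sub(B,*w); print(nm,cv2.phaseCorrelate(np.ascontiguousarray(a),np.ascontiguousarray(b),cv2.createHanningWindow(a.shape[::-1],cv2.CV_32F)))
print(r.read_state()["ee_pos"])
t=camera("top")["color"]; g=cv2.cvtColor(t,6); g0=cv2.cvtColor(cv2.imread("pics/top0.png"),6)
for nm,(u,v) in {"spare":(300,229),"pen":(243,236),"plate":(315,139),"beaker":(247,143),"penpot":(177,116),"jug":(485,168),"carton":(461,289)}.items():
    h=22; print(nm,round(float(cv2.absdiff(g,g0)[v-h:v+h,u-h:u+h].mean()),1))
E
```

```text
time: 16.05
ee_pos: [0.5076, 0.2363, 0.1873]
eef_rot: [-0.705, 0.709, -0.0, 0.001]
ft_force: [1.0, 1.0, 0.1]
width: 0.0005
time: 16.47
ee_pos: [0.5069, 0.2356, 0.1837]
eef_rot: [-0.705, 0.709, 0.0, -0.001]
ft_force: [-0.5, -0.4, -0.2]
width: 0.0003
housing+row shift ((-4.979189024580393, 3.226433383160689), 0.8694036833941936)
row ((-4.2284104766502395, 3.246483334875478), 0.9195402179294162)
button ((-5.63026775187145, 4.6127882078380615), 0.5423177642126878)
channel end ((-2.6988649891972685, 1.2348689207111931), 0.9548661100367705)
[0.50699076 0.23564326 0.18381615]
spare 10.1
pen 22.3
plate 10.3
beaker 9.7
penpot 6.6
jug 7.7
carton 10.0
```

```bash
python3 -c "
from bench import close_job; print(close_job())"
```

```text
the job is handed in; nothing more can be done
None
```

The row is home against the end stop, the start button was pressed right down and came up again, and I handed the job in at about 16.5 s of the 45 s allowed. The hand-in gave no verdict.

- **First push went wrong:** the real fingertips sit about 20 mm above the reported tool position. The first push therefore bore on the last carrier's vial and pitched that carrier forward by about 0.25 rad. By my measurement its rear rose about 7 mm, its centre about 4–5 mm (limit 8 mm), and it ended about 8 mm behind its neighbour (limit 12 mm). These come from the pictures, so I can't rule out a brief excursion past a limit.
- **Second push:** I backed off until the carrier settled flat. Then I tilted the tool 12°, went lower and pushed on its rear face. That closed the gap, and I pushed on until the arm stalled at the stop with 10.7 N.
- **Row check:** with the row home, the pictures put the last carrier's rear face at y ≈ 0.027 m (target 0.024), with no visible gaps.
- **Button check:** the force rose to about 5 N over roughly 6 mm of travel, then went stiff at 29 N. On release it followed the spring back to near free. I did not confirm from a picture that the button is up.
- **Last checks:** comparing pictures before and after the press, the row's image shift matched the roughly 4 mm change in camera position. Brightness changes at the bystanders were small except at the pen, which was higher (22 against 7–10). I put that down to the arm's shadow, since the tool never went near the pen. I had no pictures left to confirm it.

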